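Line up microscope objectives by height on the parking rail

ROBOT

A 6-joint arm with a two-finger parallel gripper is mounted at the origin on the work surface. World frame = base frame: x ahead of the robot, y to its left, z up, the work surface at z = 0. Lengths are in m, angles in rad, forces in N, time in s.
With the tool pointing down it reaches from about 0.3 to 0.75 m from the base axis. Payload 8.5 kg.
Tool frame: the origin (TCP) lies at the very end of the fingers, on their centre line; the grasp point (between the pads) lies 19 mm behind it; z points along the fingers, y is the direction in which the jaws open and shut (so a half turn about z gives the same grasp; the last joint's range is limited). The gripper opens to 85 mm and grips with 20 to 120 N. Pads are 22 mm wide; open, the fingers measure 114 mm over their backs; the gripper's body (76 mm by 85 mm) begins 54 mm behind the grasp point. The pads swing forward as they close: fully open they stand 13 mm farther back than shut.
Start: joints at [-1.412, 0.381, 1.297, -0, 1.464, -0.215], TCP at [0.201, -0.512, 0.231] pointing down, gripper open.
Joint ranges: [-3.11, 3.11], [-0.89, 2.33], [0.22, 2.48], [-1.42, 4.56], [0.17, 2.85], [-2.88, 2.88]. Speed limits (rad/s): [2.39, 2.39, 3.14, 3.14, 3.14, 3.14].

INTERFACE

Orientations are given as a unit quaternion [w, x, y, z].
In Python, from cell import monitor, imaging, hand_in gives the robot as it stands.
- The arm moves only by the tool arm_command, never from a script. Its argument "series" is a list of rows, each a list of 3 entries, a list of its own where there are three numbers: the gripper command: -1 is shut, 1 is fully open, values between are in proportion, then the shift along the tool's x, y, z in cm, then the turn about the tool's z in rad. In form: [[fingers, [tx, ty, tz], turn], ...]. A call has 1 to 20 rows; each row shifts and turns the pose as measured when the row begins, along the tool's axes as they then stand; what a row does not reach is not made up. A row lasts 1/8 s, in which the tool goes at most 62.5 mm and 10.7 degrees, less where a joint would pass 70% of its speed; a pose out of reach is approached as far as the arm can. A call is refused whole if a number of a shift passes 6.25 or a number of a turn 0.188, either way. A call with a gripper value outside its range is refused whole. The fingers move at their own pace and stop on an object; "squeeze" is the grip in N (left out, the last holds). Time passes only in rows, so rows that do not move let the fingers close. It gives the time, the measured TCP pose, the force and the opening at its end, in the units of the state.
- monitor.sense(): the state, without advancing time (a new reading comes with each control period).
- imaging.snapshot(name): name is "scene" or "top" or "wrist"; returns a dict with "img" (400x640x3 uint8, red, green, blue), "mtx" (3x3 intrinsics, pixels), "rvec" (rotation vector, rad) and "tvec" (3), from world to camera coordinates, as OpenCV has them. Camera axes: x right, y down, z forward; pixel columns grow to the right and rows downward; lengths in m; the calibration is good to about 2 mm. A picture is of the moment at which its call begins. There is no depth.
- hand_in(): hands the job in, once; it reports no verdict.
The state is a dict: "time": time; "joint_pos": joint angles; "qd": joint speeds; "effort": joint torques, N m; "tcp_pos": TCP position; "orientation": TCP orientation; "wrist_force": force on the tool from outside, world axes, zero at the start; "moment": the same for the moment, N m; "opening": finger opening in m.
Only numpy, scipy, OpenCV 4.12 (cv2) and the standard library are available. Lean on these libraries where they do the work, as an engineer would, in place of code of your own. Each camera call takes 0.05 s, during which the arm holds its last target. There are 200 camera calls.

TASK

Line up the four microscope objectives on the aluminium parking rail in order of height, the lowest on the pad next to the orange block and the tallest on the pad farthest from it. Each must stand upright and centred on its own black pad, wholly inside the pad's edge. They are delicate optics: set them down gently, and do not drop or knock over any of them.

Things in the scene. Friction and masses are not known exactly. Their poses are not given: they have to be found in the camera images.
- objective_yellow: Microscope objective with a yellow ring: an upright black cylinder 34 mm across and 38 mm tall overall (the lowest of four); the straight barrel reaches up to 27 mm, its top 10 mm being the yellow ring, above it an 11 mm grey metal cone with the lens narrowing from 21 to 15 mm across. Loose, 0.05 to 0.2 kg, standing on the bench on its flat base. Origin: centre of its underside; z up its axis.
- objective_green: Microscope objective with a green ring: an upright black cylinder 34 mm across and 48 mm tall overall (the second lowest of four); the straight barrel reaches up to 37 mm, its top 10 mm being the green ring, above it an 11 mm grey metal cone with the lens narrowing from 21 to 15 mm across. Loose, 0.05 to 0.2 kg, standing on the bench on its flat base. Origin: centre of its underside; z up its axis.
- objective_blue: Microscope objective with a blue ring: an upright black cylinder 34 mm across and 58 mm tall overall (the second tallest of four); the straight barrel reaches up to 47 mm, its top 10 mm being the blue ring, above it an 11 mm grey metal cone with the lens narrowing from 21 to 15 mm across. Loose, 0.05 to 0.2 kg, standing on the bench on its flat base. Origin: centre of its underside; z up its axis.
- objective_white: Microscope objective with a white ring: an upright black cylinder 34 mm across and 68 mm tall overall (the tallest of four); the straight barrel reaches up to 57 mm, its top 10 mm being the white ring, above it an 11 mm grey metal cone with the lens narrowing from 21 to 15 mm across. Loose, 0.05 to 0.2 kg, standing on the bench on its flat base. Origin: centre of its underside; z up its axis.
- pad_a: One of four identical fixed black round pads, 50 mm across and 3 mm thick, in one straight row on top of the aluminium rail, 62 mm from centre to centre. The letters say nothing about the order in the row: it differs from start to start. Origin: centre of the underside, 12 mm above the bench (the rail's top); the pad's top is 15 mm above the bench.
- pad_b: One of four identical fixed black round pads, 50 mm across and 3 mm thick, in one straight row on top of the aluminium rail, 62 mm from centre to centre. The letters say nothing about the order in the row: it differs from start to start. Origin: centre of the underside, 12 mm above the bench (the rail's top); the pad's top is 15 mm above the bench.
- pad_c: One of four identical fixed black round pads, 50 mm across and 3 mm thick, in one straight row on top of the aluminium rail, 62 mm from centre to centre. The letters say nothing about the order in the row: it differs from start to start. Origin: centre of the underside, 12 mm above the bench (the rail's top); the pad's top is 15 mm above the bench.
- pad_d: One of four identical fixed black round pads, 50 mm across and 3 mm thick, in one straight row on top of the aluminium rail, 62 mm from centre to centre. The letters say nothing about the order in the row: it differs from start to start. Origin: centre of the underside, 12 mm above the bench (the rail's top); the pad's top is 15 mm above the bench.
- start_block: The orange block that marks the start of the row, 50 x 36 x 12 mm, fixed on one end of the rail (either end; the block at the other end is grey), in line with the pads: the nearest pad is centred 57 mm from it, the next 119, 181 and 243 mm. Origin: centre of its underside, 12 mm above the bench; its top is 24 mm above the bench. The rail (60 x 350 x 12 mm, fixed, lying roughly across in front of the robot) runs along its y axis.

How it is judged:
By the outcome, as a careful person would: the job done as asked, in the order asked, and still so for the second after the job is handed in, with the robot touching nothing.
It also fails if it takes over 101 s, if anything falls off the work surface, if the arm or the gripper's body presses on something with over 40 N, if the wrist force passes 120 N, or if a joint passes its speed limit or range.

## Working session

There is one attempt and no reset: what is moved stays moved. The work goes in short steps, Python scripts to look and compute and a tool call to move; the robot and the scene stay as the last step left them, time stands still between calls to the robot, and variables do not carry over. Pictures are saved under pics/ and viewed, on a budget of 14 in all, crops included, one or two more only if the job needs it, and the job is handed in when it is done.

Besides the shell and the picture viewer there is one more tool, called after "Call:" as name(argument=value, ...), one argument or row to a line, values as JSON. arm_command: Moves the arm, as the interface text tells. Its arguments: {"type":"object","properties":{"series":{"type":"array"},"squeeze":{"type":"number"}},"required":["series"]}

```bash
mkdir -p pics; ls
python3 - <<'E'
from cell import monitor, imaging
import cv2
s=monitor.sense(); print({k:s[k] for k in('time','tcp_pos','orientation','opening')})
for n in("top","scene"):
    d=imaging.snapshot(n); cv2.imwrite(f"pics/{n}0.png",d["img"][...,::-1]); print(n,d["mtx"],d["rvec"],d["tvec"])
E
```

```text
pics
{'time': 0.0, 'tcp_pos': array([ 0.20080076, -0.5117152 ,  0.23068749]), 'orientation': array([-7.62347025e-04,  9.82581123e-01,  1.85832600e-01,  2.42906567e-05]), 'opening': 0.08534563118677695}
top [[386.55480559   0.         308.69698941]
 [  0.         386.55480559 203.43097557]
 [  0.           0.           1.        ]] [ 2.10610438 -2.15458803  0.14513901] [0.01944587 0.56344561 0.64901261]
scene [[474.35698158   0.         319.99744017]
 [  0.         474.35698158 202.42906545]
 [  0.           0.           1.        ]] [ 1.09638709  2.57161932 -0.77567629] [ 0.38310107 -0.29183066  1.07997505]
```

View pics/top0.png

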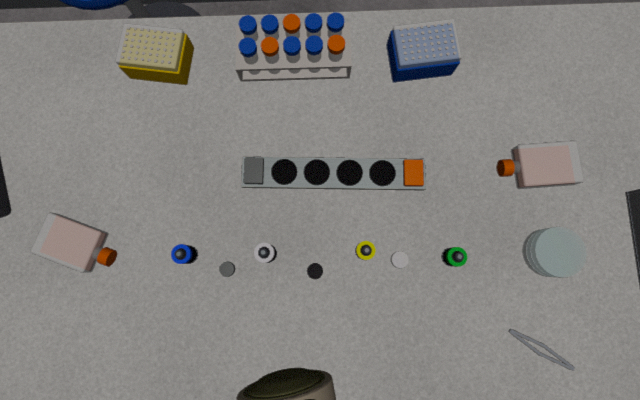

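View pics/scene0.png

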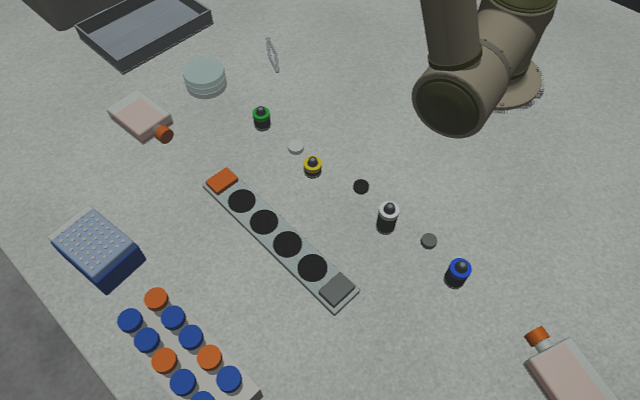

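The top view shows the orange block at (413,172), pads at (382,173), (349,173), (317,172), (284,172), and the grey block at (254,170). The objectives are blue (181,254), white (264,253), yellow (366,251) and green (456,257). Three low caps lie between them. The scene view agrees.

```bash
cat > h.py <<'E'
import numpy as np, cv2
def ray(d,uv,z):
    R=cv2.Rodrigues(d["rvec"])[0]; C=-R.T@d["tvec"].ravel()
    v=R.T@np.linalg.inv(d["mtx"])@[uv[0],uv[1],1.]
    return C+v*(z-C[2])/v[2]
def proj(d,P): return cv2.projectPoints(np.float64(P).reshape(-1,3),d["rvec"],d["tvec"],d["mtx"],None)[0].reshape(-1,2)
HS=dict(yellow=(22,36),green=(45,80),blue=(108,125))
BAR=dict(yellow=.027,green=.037,blue=.047,white=.057)
def blobs(img,c,lim=30):
    h=cv2.cvtColor(img,cv2.COLOR_RGB2HSV)
    if c=="white": m=cv2.inRange(h,(0,0,205),(180,40,255))
    else: m=cv2.inRange(h,(HS[c][0],120,60),(HS[c][1],255,255))
    n,_,st,ce=cv2.connectedComponentsWithStats(m)
    return [(st[i].tolist(),ce[i].round(1).tolist()) for i in range(1,n) if st[i][4]>lim]
E
python3 - <<'E'
from h import *
from cell import imaging
d=imaging.snapshot("top"); s=imaging.snapshot("scene")
R=cv2.Rodrigues(d["rvec"])[0]; print("cam",-R.T@d["tvec"].ravel())
for n,uv,z in [("orange",(413.5,172.5),.024),("pad1",(382.5,173),.015),("pad2",(349.5,172.5),.015),("pad3",(317,172),.015),("pad4",(284.5,171.7),.015),("grey",(254,170),.024),
 ("capgrey",(227,269),.005),("capblack",(315,271),.005),("capwhite",(400,260),.005)]: print(n,ray(d,uv,z).round(4))
for n,uv,us,h in [("blue",(182,254),(461,267),.058),("white",(264,253),(389,207),.068),("yellow",(367,251),(313,160),.038),("green",(457,257),(262,111),.048)]:
    print(n,ray(d,uv,h).round(4),ray(s,us,h).round(4), [b for b in blobs(d["img"],n) if b[0][1]>220])
E
```

```text
cam [ 0.45552652 -0.0063308   0.72905554]
orange [ 0.6204 -0.189   0.024 ]
pad1 [ 0.623  -0.1332  0.015 ]
pad2 [ 0.6256 -0.0712  0.015 ]
pad3 [ 0.6282 -0.0098  0.015 ]
pad4 [0.6304 0.0518 0.015 ]
grey [0.633  0.1084 0.024 ]
capgrey [0.4505 0.1616 0.005 ]
capblack [ 0.4435 -0.0016  0.005 ]
capwhite [ 0.4602 -0.1588  0.005 ]
blue [0.4782 0.228  0.058 ] [0.4841 0.2365 0.058 ] [([171, 244, 21, 20, 236], [181.3, 253.7])]
white [0.4765 0.084  0.068 ] [0.4809 0.0873 0.068 ] []
yellow [ 0.477  -0.0947  0.038 ] [ 0.4797 -0.0908  0.038 ] [([356, 241, 20, 19, 212], [365.3, 250.0])]
green [ 0.463  -0.2482  0.048 ] [ 0.4665 -0.2444  0.048 ] [([447, 247, 20, 19, 209], [456.2, 256.4])]
```

Call:
arm_command(
  series=[
    [1,[4.1,-2.9,0],0],
    [1,[4.1,-2.9,0],0],
    [1,[4.1,-2.9,0],0],
    [1,[4.1,-2.9,0],0],
    [1,[4.1,-2.9,0],0],
    [1,[4.1,-2.9,0],0],
    [1,[4.1,-2.9,0],0],
    [1,[4.1,-2.9,0],0],
    [1,[4.1,-2.9,0],0],
    [1,[4.1,-2.9,0],0],
    [1,[0,0,0],-0.188],
    [1,[0,0,0],-0.188],
    [1,[0,0,0],-0.188],
    [1,[0,0,0],-0.188],
    [1,[0,0,0],-0.188],
    [1,[0,0,0],-0.188],
    [1,[0,0,0],-0.11],
    [1,[0,0,0],0],
  ],
  squeeze=30,
)

```text
time: 2.45
tcp_pos: [0.4843, -0.0774, 0.229]
orientation: [-0.002, 0.692, 0.722, 0.0]
wrist_force: [0.0, 0.2, -0.1]
opening: 0.0854
```

```bash
cat >> h.py <<'E'
def goto(s,x,y,z,yaw=1.612):
    w,a,b,c=s["orientation"]; from scipy.spatial.transform import Rotation as Ro
    R=Ro.from_quat([a,b,c,w]).as_matrix(); y0=np.arctan2(R[1,0],R[0,0])
    print("shift cm",(R.T@(np.array([x,y,z])-s["tcp_pos"])*100).round(2),"turn",round(-(yaw-y0),3),"tcp",s["tcp_pos"].round(4),"yaw",round(y0,3),"tilt",R[:,2].round(3),"F",np.round(s["wrist_force"],1),"open",round(s["opening"],4),"t",s["time"])
E
python3 - <<'E'
from h import *
from cell import imaging,monitor
goto(monitor.sense(),.477,-.094,.1)
d=imaging.snapshot("wrist"); np.savez("w1",**d); cv2.imwrite("pics/w1.png",d["img"][...,::-1])
print(proj(d,[[.477,-.094,.038],[.45,-.002,.005],[.623,-.1332,.015],[.6256,-.0712,.015]]).round(1),d["mtx"][0])
print(blobs(d["img"],"yellow"))
E
```

```text
shift cm [-1.67 -0.77 12.9 ] turn 0.0 tcp [ 0.4843 -0.0774  0.229 ] yaw 1.612 tilt [-0.002  0.003 -1.   ] F [ 0.   0.2 -0.1] open 0.0854 t 2.45
[[311.8 188.5]
 [292.8 107.3]
 [421.2 216.4]
 [430.6 170.7]] [289.04800396   0.         318.20584857]
[([302, 172, 27, 28, 407], [314.9, 184.9])]
```

View pics/w1.png

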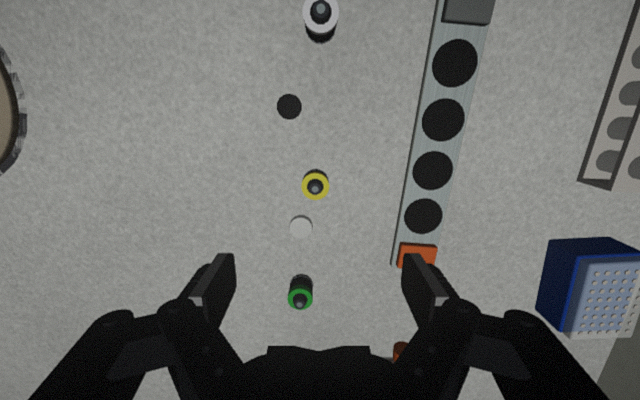

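The wrist view has image up = +y. The yellow ring is at (315,185), the pads at (423,216), (432,170), (443,120) and (454,62), white at (321,13) and green at (300,298).

Run:
```python
from h import *
from cell import monitor
d=dict(np.load("w1.npz"))
for n,uv,z in [("yellow",(315.3,185.5),.026),("pad1",(423.3,216),.015),("pad2",(432.5,170),.015),("pad3",(443.5,120),.015),("pad4",(454.8,62.5),.015),("white",(321,13),.057),("green",(300,298),.037)]: print(n,ray(d,uv,z).round(4))
goto(monitor.sense(),*ray(d,(315.3,185.5),.026)[:2],.06)
# row fit from the top-view pads
p=np.array([[.623,-.1332],[.6256,-.0712],[.6282,-.0098],[.6304,.0518]]);v=np.diff(p,axis=0).sum(0);print(np.arctan2(v[1],v[0]),np.hypot(*v)/3)
```

```text
yellow [ 0.481  -0.0934  0.026 ]
pad1 [ 0.6257 -0.1325  0.015 ]
pad2 [ 0.6278 -0.0702  0.015 ]
pad3 [ 0.631  -0.0091  0.015 ]
pad4 [0.6329 0.0537 0.015 ]
white [0.4801 0.0853 0.057 ]
green [ 0.466  -0.2515  0.037 ]
shift cm [-1.65 -0.35 16.9 ] turn -0.001 tcp [ 0.4843 -0.0774  0.229 ] yaw 1.611 tilt [-0.002  0.003 -1.   ] F [-0.9  0.7  0.4] open 0.085 t 2.5
1.530817639671607 0.06171598028243757
```

Call:
arm_command(
  series=[
    [1,[-0.8,-0.2,4.2],0.08],
    [1,[-0.8,-0.2,4.2],0],
    [1,[0,0,4.2],0],
    [1,[0,0,4.2],0],
    [1,[0,0,1],0],
    [1,[0,0,0],0],
  ],
)

```text
time: 3.25
tcp_pos: [0.4816, -0.0941, 0.0481]
orientation: [0.0, 0.726, 0.687, 0.001]
wrist_force: [0.1, -0.5, 0.5]
opening: 0.0853
```

Run:
```python
from h import *
from cell import imaging,monitor
d=imaging.snapshot("wrist"); cv2.imwrite("pics/w2.png",d["img"][...,::-1]); np.savez("w2",**d)
print(proj(d,[[.48,-.0937,.038]]),blobs(d["img"],"yellow"))
s=monitor.sense();goto(s,.48,-.0937,.005,1.531)
```

```text
[[314.99776122 246.029636  ]] [([289, 209, 55, 55, 1502], [315.8, 234.5])]
shift cm [ 0.04 -0.2   4.36] turn -0.016 tcp [ 0.4818 -0.0942  0.0486] yaw 1.515 tilt [ 0.003  0.001 -1.   ] F [ 0.3  0.  -0.6] open 0.0853 t 3.3
```

View pics/w2.png

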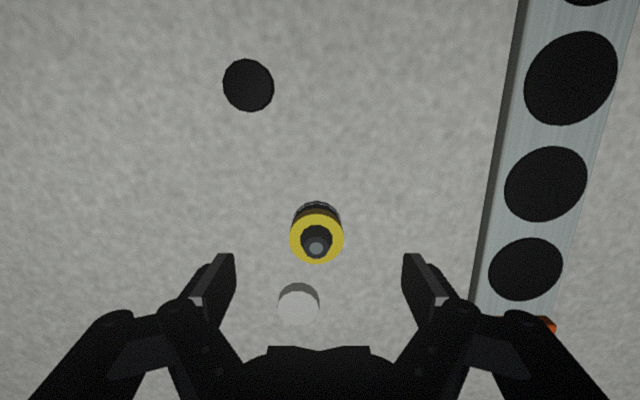

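Close up, the lens tip is at (316,248) against a predicted (315,246), so it agrees to about 1 mm. The white cap is clear of the jaws.

Call:
arm_command(
  series=[
    [1,[-0.05,-0.1,1.5],0],
    [1,[0,0,1.5],0],
    [1,[0,0,1.2],0],
    [1,[0,0,0],0],
    [-1,[0,0,0],0],
    [-1,[0,0,0],0],
    [-1,[0,0,0],0],
    [-1,[0,0,0],0],
    [-1,[0,0,0],0],
    [-1,[0,0,0],0],
    [-1,[0,0,0],0],
    [-1,[0,0,0],0],
  ],
)

```text
time: 4.8
tcp_pos: [0.4852, -0.0963, 0.0128]
orientation: [0.007, 0.727, 0.687, 0.004]
wrist_force: [-0.4, -0.0, 1.6]
opening: 0.0326
```

Run:
```python
from h import *
from cell import imaging,monitor
s=monitor.sense();goto(s,.48,-.0937,.005,1.531)
d=imaging.snapshot("wrist"); cv2.imwrite("pics/w3.png",d["img"][150:,150:490][...,::-1])
s=monitor.sense();goto(s,.48,-.0937,.005,1.531); print(s["wrist_force"],s["joint_pos"].round(3))
```

```text
shift cm [ 0.23 -0.55  0.77] turn -0.017 tcp [ 0.4852 -0.0963  0.0128] yaw 1.514 tilt [ 0.016 -0.005 -1.   ] F [-0.4 -0.   1.6] open 0.0326 t 4.8
shift cm [ 0.23 -0.55  0.77] turn -0.017 tcp [ 0.4852 -0.0963  0.0128] yaw 1.514 tilt [ 0.016 -0.005 -1.   ] F [-0.7  0.2  1. ] open 0.0328 t 4.85
[-0.72057459  0.22092504  0.97172953] [-0.437  0.565  1.749  0.003  0.81  -0.382]
```

View pics/w3.png

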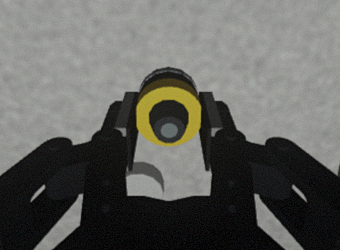

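The jaws hold the yellow ring, but the TCP has risen to 13 mm. I'll regrip lower.

Call:
arm_command(
  series=[
    [0.2,[0,0,0],0],
    [0.2,[0,0,0],0],
    [0.2,[0,-0.4,0.3],0],
    [0.2,[0,0,0.4],0],
    [0.2,[0,0,0],0],
  ],
)

```text
time: 5.48
tcp_pos: [0.481, -0.0961, 0.0051]
orientation: [0.007, 0.727, 0.687, 0.004]
wrist_force: [-0.3, 0.5, 0.9]
opening: 0.0511
```

Call:
arm_command(
  series=[
    [-0.15,[0,0,0],0],
    [-0.15,[0,0,0],0],
    [-0.4,[0,0,0],0],
    [-0.4,[0,0,0],0],
    [-0.4,[0,0,0],0],
  ],
)

```text
time: 6.1
tcp_pos: [0.4815, -0.0962, 0.0054]
orientation: [0.008, 0.727, 0.687, 0.004]
wrist_force: [0.7, 0.0, 0.9]
opening: 0.0327
```

Call:
arm_command(
  series=[
    [-0.4,[0,0,-1],0],
    [-0.4,[0,0,-2],0],
    [-0.4,[0,0,-2.5],0],
    [-0.4,[-0.7,3.6,0],0],
    [-0.4,[-0.7,3.6,0],0],
    [-0.4,[-0.7,3.6,0],0],
    [-0.4,[-0.7,3.6,0],0],
    [-0.4,[0,0,0],0],
  ],
)

```text
time: 7.1
tcp_pos: [0.6253, -0.1323, 0.0682]
orientation: [0.007, 0.727, 0.687, 0.004]
wrist_force: [0.1, 0.6, -0.9]
opening: 0.0332
```

Run:
```python
from h import *
from cell import imaging,monitor
s=monitor.sense();goto(s,.6245,-.133,.0204,1.531)
d=imaging.snapshot("wrist"); cv2.imwrite("pics/w4.png",d["img"][...,::-1]); np.savez("w4",**d)
d=imaging.snapshot("top"); cv2.imwrite("pics/t4.png",d["img"][...,::-1]);
```

```text
shift cm [-0.05 -0.15  4.78] turn -0.017 tcp [ 0.6253 -0.1323  0.0682] yaw 1.514 tilt [ 0.016 -0.005 -1.   ] F [ 0.1  0.6 -0.9] open 0.0332 t 7.1
```

View pics/w4.png

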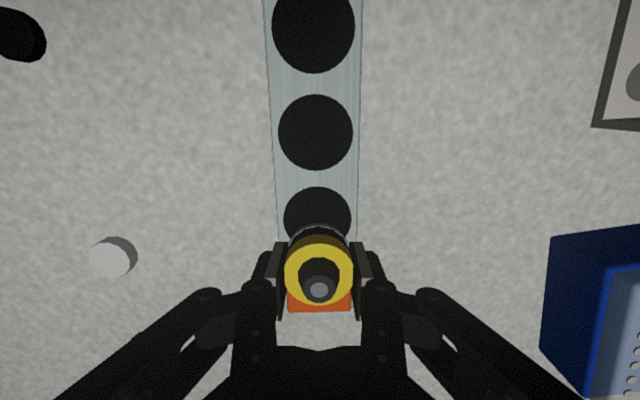

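The held yellow tip is at (319,289). The pads are centred at (315.5,132) and (313.5,25), and pad 1 spans columns 285–351.

Run:
```python
from h import *
d=dict(np.load("w4.npz"))
g=cv2.cvtColor(d["img"],cv2.COLOR_RGB2GRAY)
for n,uv,z in [("pad2",(315.7,132),.015),("pad3",(313.5,25),.015),("pad1top",(317.5,187),.015),("pad1L",(284.7,216),.015),("pad1R",(350.7,216),.015),("tip",(319,289),.101),("ringL",(285,270),.089),("ringR",(354.5,270),.089)]: print(n,ray(d,uv,z).round(4))
```

```text
pad2 [ 0.6282 -0.0703  0.015 ]
pad3 [ 0.6307 -0.0078  0.015 ]
pad1top [ 0.6272 -0.1083  0.015 ]
pad1L [ 0.602  -0.1288  0.015 ]
pad1R [ 0.6502 -0.1319  0.015 ]
tip [ 0.6254 -0.131   0.101 ]
ringL [ 0.6093 -0.1277  0.089 ]
ringR [ 0.643 -0.13   0.089]
```

Call:
arm_command(
  series=[
    [-0.4,[-0.18,0,2],0],
    [-0.4,[0,0,1.5],0],
    [-0.4,[0,0,0.7],0],
    [-0.4,[0,0,0.3],0],
    [-0.4,[0,0,0],0],
  ],
)

```text
time: 7.82
tcp_pos: [0.6214, -0.1326, 0.0231]
orientation: [0.006, 0.727, 0.687, 0.003]
wrist_force: [0.5, -0.1, -0.3]
opening: 0.0331
```

Call:
arm_command(
  series=[
    [-0.4,[-0.13,0.43,0],0],
    [-0.4,[0,0,0.15],0],
    [-0.4,[0,0,0],0],
  ],
)

```text
time: 8.2
tcp_pos: [0.6265, -0.1344, 0.0226]
orientation: [0.006, 0.727, 0.687, 0.004]
wrist_force: [0.3, -0.1, -1.2]
opening: 0.0332
```

Call:
arm_command(
  series=[
    [-0.4,[0,-0.08,0.1],0],
    [-0.4,[0,0,0.1],0],
    [-0.4,[0,0,0],0],
  ],
)

```text
time: 8.57
tcp_pos: [0.6256, -0.1344, 0.0205]
orientation: [0.006, 0.727, 0.687, 0.004]
wrist_force: [-0.1, 0.6, -0.9]
opening: 0.033
```

Call:
arm_command(
  series=[
    [-0.4,[0,0,0.1],0],
    [-0.4,[0,0,0],0],
  ],
)

```text
time: 8.82
tcp_pos: [0.6257, -0.1344, 0.0206]
orientation: [0.007, 0.727, 0.687, 0.004]
wrist_force: [-0.7, 0.2, -1.0]
opening: 0.0328
```

Contact: the TCP no longer descends. Release gradually, then lift.

Call:
arm_command(
  series=[
    [-0.1,[0,0,0],0],
    [-0.1,[0,0,0],0],
    [0.1,[0,0,0],0],
    [0.3,[0,0,0],0],
    [0.6,[0,0,0],0],
    [1,[0,0,-1],0],
    [1,[0,0,-2],0],
    [1,[0,0,-5],0],
    [1,[0,0,-5],0],
    [1,[0,0,0],0],
  ],
)

```text
time: 10.07
tcp_pos: [0.6241, -0.134, 0.1572]
orientation: [0.008, 0.727, 0.687, 0.004]
wrist_force: [-0.6, 1.3, -1.5]
opening: 0.0854
```

Run:
```python
from h import *
from cell import imaging,monitor
d=imaging.snapshot("wrist"); cv2.imwrite("pics/w5.png",d["img"][...,::-1]); np.savez("w5",**d)
s=monitor.sense();goto(s,.466,-.2505,.08,1.531)
```

```text
shift cm [-12.54 -15.13   7.33] turn -0.017 tcp [ 0.6232 -0.1336  0.1548] yaw 1.514 tilt [ 0.013 -0.004 -1.   ] F [-0.8  0.2 -0.9] open 0.0855 t 10.125
```

View pics/w5.png

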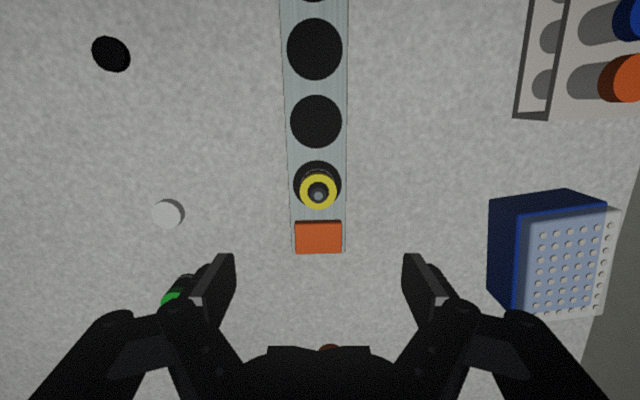

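Yellow stands upright, with its ring at (318,190). Pad 1 spans columns 293–341.5 with its top edge at row 160. On to green.

Call:
arm_command(
  series=[
    [1,[-3.1,-3.8,0],0],
    [1,[-3.1,-3.8,0],0],
    [1,[-3.1,-3.8,0],0],
    [1,[-3.1,-3.8,0],0],
    [1,[0,0,3],0],
    [1,[0,0,4],0],
    [1,[0,0,0],0],
  ],
)

```text
time: 11.0
tcp_pos: [0.4569, -0.2503, 0.0761]
orientation: [0.001, 0.727, 0.687, 0.002]
wrist_force: [-0.5, -0.2, 0.5]
opening: 0.0856
```

Run:
```python
from h import *
from cell import imaging,monitor
d=dict(np.load("w5.npz"))
print(blobs(d["img"],"yellow"))
for n,uv,z in [("padL",(292.7,186),.015),("padR",(341.7,186),.015),("padT",(317.5,160),.015),("ring",(318,190.5),.041),("tip",(318,196),.053)]: print(n,ray(d,uv,z).round(4))
s=monitor.sense();goto(s,.466,-.2505,.01,1.531)
d=imaging.snapshot("wrist");np.savez("w6",**d); b=blobs(d["img"],"green"); print(b)
x,y,w,h,_=max(b,key=lambda q:q[0][4])[0]; print(w,h,ray(d,(x+(w-1)/2,y+(h-1)/2),.036).round(4), proj(d,[.466,-.2505,.048]))
```

```text
[([299, 173, 38, 36, 752], [317.6, 190.1])]
padL [ 0.6006 -0.1332  0.015 ]
padR [ 0.6507 -0.1364  0.015 ]
padT [ 0.6275 -0.1079  0.015 ]
ring [ 0.6262 -0.1318  0.041 ]
tip [ 0.6259 -0.1333  0.053 ]
shift cm [0.01 0.88 6.62] turn -0.017 tcp [ 0.4569 -0.2503  0.0761] yaw 1.514 tilt [ 0.004  0.002 -1.   ] F [-0.5 -0.2  0.5] open 0.0856 t 11.0
[([306, 207, 50, 46, 1133], [330.3, 227.7])]
50 46 [ 0.4657 -0.2533  0.036 ] [[331.65100617 233.15559568]]
```

Run:
```python
from h import *
d=dict(np.load("w6.npz")); cv2.imwrite("pics/w6.png",cv2.resize(d["img"][150:300,230:430][...,::-1],None,fx=4,fy=4))
```

```text
(no output)
```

View pics/w6.png

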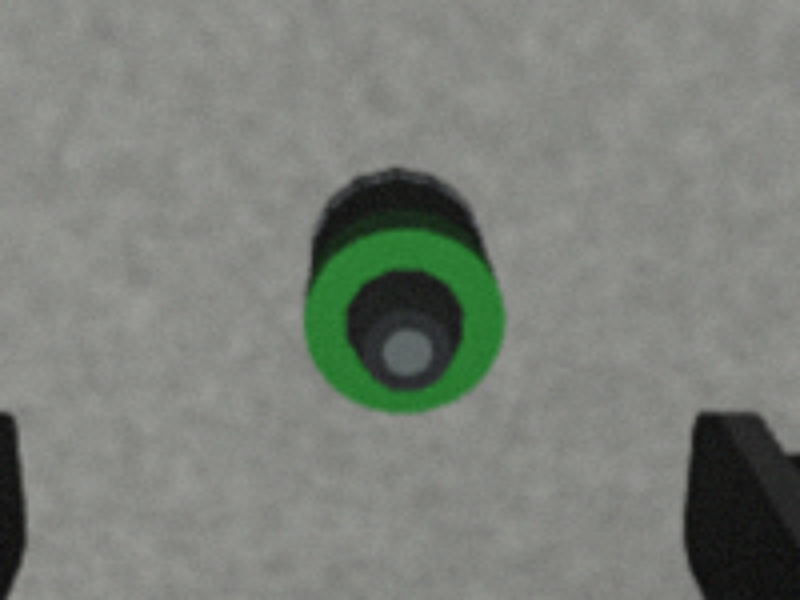

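The green ring top is centred at crop (405,320), which is pixel (331.2,230). The lens is at pixel (331.7,238).

Run:
```python
from h import *
from cell import monitor
d=dict(np.load("w6.npz"));print(ray(d,(331.2,229.7),.037),ray(d,(331.6,237.6),.048))
goto(monitor.sense(),.4655,-.2525,.01,1.531)
```

```text
[ 0.46610717 -0.25301141  0.037     ] [ 0.46582846 -0.25367661  0.048     ]
shift cm [-0.11  0.72  6.78] turn -0.017 tcp [ 0.4579 -0.251   0.0778] yaw 1.514 tilt [ 0.007  0.    -1.   ] F [-0.5 -0.9 -0.1] open 0.0855 t 11.05
```

Call:
arm_command(
  series=[
    [1,[-0.2,0.8,2],0],
    [1,[0,0,2.5],0],
    [1,[0,0,1.2],0],
    [1,[0,0,0],0],
  ],
)

```text
time: 11.55
tcp_pos: [0.4694, -0.2549, 0.0247]
orientation: [0.007, 0.726, 0.687, 0.003]
wrist_force: [0.8, -0.1, 0.3]
opening: 0.0859
```

Call:
arm_command(
  series=[
    [1,[0.15,-0.35,0.9],0],
    [1,[0,0,0.4],0],
    [0.3,[0,0,0],0],
    [0,[0,0,0],0],
    [-0.4,[0,0,0],0],
    [-0.4,[0,0,0],0],
    [-0.4,[0,0,0],0],
    [-0.4,[0,0,0],0],
    [-0.4,[0,0,0],0],
  ],
)

```text
time: 12.68
tcp_pos: [0.4668, -0.2539, 0.0134]
orientation: [0.008, 0.726, 0.687, 0.003]
wrist_force: [-0.5, -0.1, 0.5]
opening: 0.0331
```

Call:
arm_command(
  series=[
    [-0.4,[0,0,-1],0],
    [-0.4,[0,0,-2.5],0],
    [-0.4,[0,0,-3.5],0],
    [-0.4,[3.8,3,0],0],
    [-0.4,[3.8,3,0],0],
    [-0.4,[3.8,3,0],0],
    [-0.4,[3.8,3,0],0],
    [-0.4,[3.8,3,0],0],
    [-0.4,[0,0,0],0],
    [-0.4,[0,0,0],0],
  ],
)

```text
time: 13.92
tcp_pos: [0.631, -0.0672, 0.0924]
orientation: [0.01, 0.727, 0.686, 0.004]
wrist_force: [0.4, -0.6, -0.9]
opening: 0.0332
```

Run:
```python
from h import *
from cell import imaging,monitor
s=monitor.sense();goto(s,.628,-.0711,.0314,1.531)
d=imaging.snapshot("wrist"); np.savez("w7",**d)
print(blobs(d["img"],"green"))
cv2.imwrite("pics/w7.png",d["img"][...,::-1])
```

```text
shift cm [-0.36 -0.4   6.09] turn -0.018 tcp [ 0.631  -0.0672  0.0924] yaw 1.513 tilt [ 0.02 -0.01 -1.  ] F [ 0.4 -0.6 -0.9] open 0.0332 t 13.925
[([283, 247, 71, 64, 2029], [318.1, 274.0])]
```

View pics/w7.png

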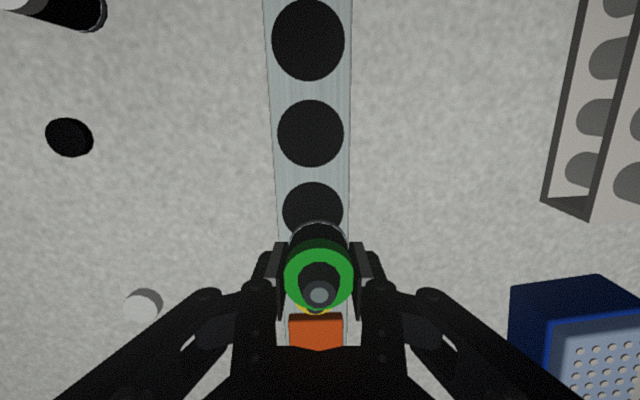

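The held green lens is at (319,295). Pad 3 is centred at (310.5,133), pad 4 at (308,40), and pad 2 spans columns 282–343.

Run:
```python
from h import *
d=dict(np.load("w7.npz"))
for n,uv,z in [("pad3",(310.5,133),.015),("pad4",(308,40),.015),("pad2T",(312.5,182),.015),("pad2L",(282,208),.015),("pad2R",(343.3,208),.015),("lens",(319,295),.127)]: print(n,ray(d,uv,z).round(4))
```

```text
pad3 [ 0.6305 -0.0083  0.015 ]
pad4 [0.6329 0.0536 0.015 ]
pad2T [ 0.6295 -0.0462  0.015 ]
pad2L [ 0.6034 -0.0664  0.015 ]
pad2R [ 0.6531 -0.0697  0.015 ]
lens [ 0.6309 -0.0674  0.127 ]
```

Call:
arm_command(
  series=[
    [-0.4,[-0.3,-0.4,1.5],0],
    [-0.4,[0,0,2],0],
    [-0.4,[0,0,1.5],0],
    [-0.4,[0,0,0.5],0],
    [-0.4,[0,0,0],0],
  ],
)

```text
time: 14.6
tcp_pos: [0.6264, -0.0747, 0.0375]
orientation: [0.011, 0.729, 0.684, 0.004]
wrist_force: [0.2, 0.9, -1.1]
opening: 0.0331
```

Call:
arm_command(
  series=[
    [-0.4,[0.4,0.05,0.3],0],
    [-0.4,[0,0,0.3],0],
    [-0.4,[0,0,0],0],
  ],
)

```text
time: 14.98
tcp_pos: [0.6279, -0.0706, 0.0324]
orientation: [0.012, 0.729, 0.684, 0.005]
wrist_force: [0.4, 0.1, -0.5]
opening: 0.033
```

Call:
arm_command(
  series=[
    [-0.4,[0,0,0.15],0],
    [-0.4,[0,0,0.15],0],
    [-0.4,[0,0,0.1],0],
    [-0.4,[0,0,0],0],
  ],
)

```text
time: 15.48
tcp_pos: [0.6282, -0.0707, 0.0286]
orientation: [0.012, 0.729, 0.684, 0.005]
wrist_force: [-0.3, 0.0, 0.4]
opening: 0.0327
```

Call:
arm_command(
  series=[
    [-0.4,[0,0,0.1],0],
    [-0.4,[0,0,0.05],0],
    [-0.4,[0,0,0],0],
  ],
)

```text
time: 15.85
tcp_pos: [0.6282, -0.0707, 0.0286]
orientation: [0.013, 0.729, 0.684, 0.005]
wrist_force: [0.5, -0.3, -0.3]
opening: 0.0329
```

Call:
arm_command(
  series=[
    [-0.1,[0,0,0],0],
    [-0.1,[0,0,0],0],
    [0.1,[0,0,0],0],
    [0.3,[0,0,0],0],
    [0.6,[0,0,0],0],
    [1,[0,0,-1],0],
    [1,[0,0,-2],0],
    [1,[0,0,-5],0],
    [1,[0,0,-2],0],
    [1,[3.6,-3.9,0],0],
    [1,[3.6,-3.9,0],0],
    [1,[3.6,-3.9,0],0],
    [1,[3.6,-3.9,0],0],
    [1,[0,0,0],0],
    [1,[0,0,0],0],
  ],
)

```text
time: 17.73
tcp_pos: [0.4765, 0.0873, 0.1319]
orientation: [0.017, 0.729, 0.684, 0.008]
wrist_force: [-1.5, -0.7, 0.2]
opening: 0.0853
```

Run:
```python
from h import *
from cell import imaging,monitor
d=imaging.snapshot("wrist"); np.savez("w8",**d)
cv2.imwrite("pics/w8.png",d["img"][...,::-1])
s=monitor.sense();goto(s,.48,.085,.03,1.531)
```

```text
shift cm [-0.09  0.   10.19] turn -0.025 tcp [0.4765 0.0873 0.1318] yaw 1.506 tilt [ 0.035 -0.013 -0.999] F [ 0.1 -0.3 -0.5] open 0.0854 t 17.775
```

View pics/w8.png

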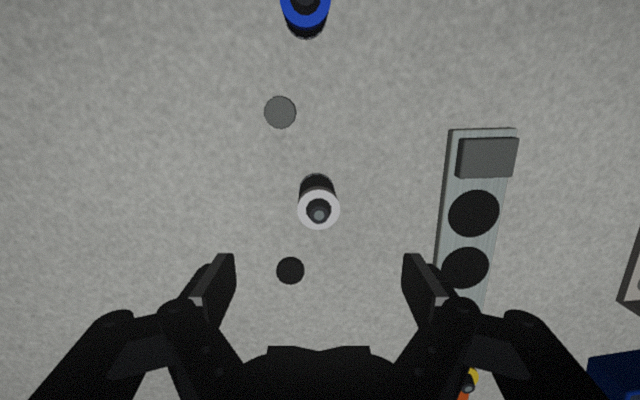

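The white ring is centred at (318.5,210) and its lens at (319,215). The blue ring is near (305,8). Pads 4 and 3 are at (473,213) and (465,267).

Run:
```python
from h import *
from cell import monitor
d=dict(np.load("w8.npz"))
for n,uv,z in [("ring",(318.5,209.5),.057),("lens",(319,215),.068),("pad4",(473.5,213),.015),("blue",(305,6),.047)]: print(n,ray(d,uv,z).round(4))
goto(monitor.sense(),.48,.085,.06,1.531)
```

```text
ring [0.4796 0.0855 0.057 ]
lens [0.4795 0.0852 0.068 ]
pad4 [0.6322 0.0537 0.015 ]
blue [0.48   0.2296 0.047 ]
shift cm [-0.13  0.11  7.19] turn -0.025 tcp [0.4765 0.0873 0.1318] yaw 1.506 tilt [ 0.035 -0.013 -0.999] F [ 0.1 -0.3 -0.5] open 0.0854 t 17.775
```

Call:
arm_command(
  series=[
    [1,[-0.1,0.1,1.5],0],
    [1,[0,0,1.5],0],
    [1,[0,0,1.5],0],
    [1,[0,0,1.5],0],
    [1,[0,0,1.2],0],
    [1,[0,0,0],0],
  ],
)

```text
time: 18.52
tcp_pos: [0.4857, 0.0804, 0.0582]
orientation: [0.018, 0.732, 0.681, 0.01]
wrist_force: [0.2, 0.1, 0.9]
opening: 0.0853
```

Call:
arm_command(
  series=[
    [1,[0.5,-0.7,1],0],
    [1,[0,0,1],0],
    [1,[0,0,0.7],0],
    [1,[0,0,0],0],
  ],
)

```text
time: 19.02
tcp_pos: [0.4803, 0.0858, 0.0297]
orientation: [0.019, 0.732, 0.681, 0.01]
wrist_force: [0.3, 0.5, 0.8]
opening: 0.0854
```

Call:
arm_command(
  series=[
    [0.3,[0,0,0],0],
    [0,[0,0,0],0],
    [-0.4,[0,0,0],0],
    [-0.4,[0,0,0],0],
    [-0.4,[0,0,0],0],
    [-0.4,[0,0,0],0],
    [-0.4,[0,0,0],0],
    [-0.4,[0,0,-0.5],0],
    [-0.4,[0,0,-1],0],
    [-0.4,[0,0,-1.5],0],
    [-0.4,[0,0,-2],0],
    [-0.4,[0,0,0],0],
  ],
)

```text
time: 20.52
tcp_pos: [0.4784, 0.0865, 0.0834]
orientation: [0.019, 0.732, 0.681, 0.011]
wrist_force: [-0.4, 0.2, -2.4]
opening: 0.0333
```

Run:
```python
from h import *
from cell import monitor
goto(monitor.sense(),.6327,.0535,.0797,1.531)
```

```text
shift cm [-2.18 15.59  1.07] turn -0.032 tcp [0.4784 0.0865 0.0834] yaw 1.499 tilt [ 0.042 -0.014 -0.999] F [-0.4  0.2 -2.4] open 0.0333 t 20.525
```

Call:
arm_command(
  series=[
    [-0.4,[-0.4,3.1,0.1],-0.03],
    [-0.4,[-0.4,3.1,0.1],0],
    [-0.4,[-0.4,3.1,0.1],0],
    [-0.4,[-0.4,3.1,0.1],0],
    [-0.4,[-0.4,3.1,0.1],0],
    [-0.4,[0,0,0],0],
    [-0.4,[0,0,0],0],
  ],
)

```text
time: 21.4
tcp_pos: [0.6337, 0.0587, 0.0798]
orientation: [0.016, 0.721, 0.693, 0.008]
wrist_force: [-0.3, -0.9, -2.6]
opening: 0.0329
```

Run:
```python
from h import *
from cell import imaging,monitor
d=imaging.snapshot("wrist"); np.savez("w9",**d)
cv2.imwrite("pics/w9.png",d["img"][...,::-1])
s=monitor.sense();goto(s,.6327,.0535,.0447,1.531)
```

```text
shift cm [-0.47 -0.2   3.52] turn -0.001 tcp [0.6337 0.0586 0.0799] yaw 1.53 tilt [ 0.034 -0.013 -0.999] F [-1.  -0.1 -1.7] open 0.033 t 21.45
```

View pics/w9.png

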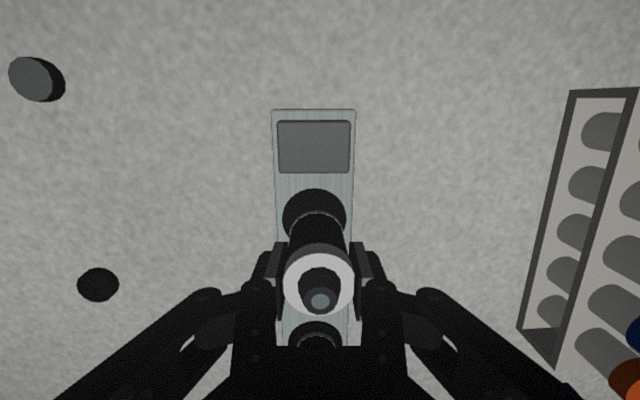

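The held white lens is at (320,300). Pad 4 spans columns 282–346 with its top edge at row 188, and the grey block lies beyond it.

Run:
```python
from h import *
d=dict(np.load("w9.npz"))
for n,uv,z in [("pad4T",(314,188.5),.015),("pad4L",(282,216),.015),("pad4R",(346.5,216),.015),("lens",(320,300),.118),("ring",(319,284),.107)]: print(n,ray(d,uv,z).round(4))
```

```text
pad4T [0.6338 0.0778 0.015 ]
pad4L [0.6081 0.0569 0.015 ]
pad4R [0.658  0.0542 0.015 ]
lens [0.6334 0.0587 0.118 ]
ring [0.6334 0.059  0.107 ]
```

Call:
arm_command(
  series=[
    [-0.4,[-0.5,-0.25,0.8],0],
    [-0.4,[0,0,1],0],
    [-0.4,[0,0,0.8],0],
    [-0.4,[0,0,0],0],
  ],
)

```text
time: 21.95
tcp_pos: [0.63, 0.0534, 0.0516]
orientation: [0.016, 0.721, 0.693, 0.007]
wrist_force: [0.1, 0.4, -2.2]
opening: 0.0333
```

Call:
arm_command(
  series=[
    [-0.4,[0,0.2,0.2],0],
    [-0.4,[0,0,0.2],0],
    [-0.4,[0,0,0.15],0],
    [-0.4,[0,0,0],0],
  ],
)

```text
time: 22.45
tcp_pos: [0.6327, 0.0534, 0.0463]
orientation: [0.016, 0.721, 0.693, 0.007]
wrist_force: [-0.4, 0.7, -2.2]
opening: 0.0331
```

Call:
arm_command(
  series=[
    [-0.4,[0,-0.05,0.1],0],
    [-0.4,[0,0,0.05],0],
    [-0.4,[0,0,0],0],
  ],
)

```text
time: 22.82
tcp_pos: [0.6324, 0.0534, 0.0454]
orientation: [0.017, 0.721, 0.693, 0.008]
wrist_force: [-0.5, 0.4, -2.2]
opening: 0.0331
```

Call:
arm_command(
  series=[
    [-0.4,[0,0,0.1],0],
    [-0.4,[0,0,0.1],0],
    [-0.4,[0,0,0],0],
  ],
)

```text
time: 23.2
tcp_pos: [0.6324, 0.0533, 0.0455]
orientation: [0.017, 0.721, 0.693, 0.008]
wrist_force: [-0.6, 0.3, -1.8]
opening: 0.0331
```

Call:
arm_command(
  series=[
    [-0.4,[0,0,0.25],0],
  ],
)

```text
time: 23.32
tcp_pos: [0.6327, 0.0533, 0.0452]
orientation: [0.018, 0.721, 0.693, 0.008]
wrist_force: [-12.0, -0.2, 31.6]
opening: 0.0333
```

Call:
arm_command(
  series=[
    [-0.4,[0,0,-0.1],0],
    [-0.15,[0,0,0],0],
    [-0.1,[0,0,0],0],
    [0,[0,0,0],0],
    [0.2,[0,0,0],0],
    [0.4,[0,0,0],0],
    [0.8,[0,0,0],0],
    [1,[0,0,0],0],
    [1,[0,0,-1],0],
    [1,[0,0,-2],0],
    [1,[0,0,-3],0],
    [1,[0,0,-2.5],0],
    [1,[0,0,0],0],
    [1,[0,0,0],0],
  ],
)

```text
time: 25.08
tcp_pos: [0.6297, 0.0546, 0.1352]
orientation: [0.018, 0.721, 0.693, 0.009]
wrist_force: [0.8, 0.2, 0.7]
opening: 0.0852
```

Run:
```python
from h import *
from cell import imaging,monitor
d=imaging.snapshot("wrist"); np.savez("w10",**d)
cv2.imwrite("pics/w10.png",d["img"][...,::-1])
s=monitor.sense();goto(s,.48,.2295,.12,1.531)
```

```text
shift cm [ 16.9 -15.7   0.7] turn -0.0 tcp [0.6298 0.0545 0.1352] yaw 1.531 tilt [ 0.038 -0.014 -0.999] F [-0.8  0.6 -0.5] open 0.0852 t 25.125
```

View pics/w10.png

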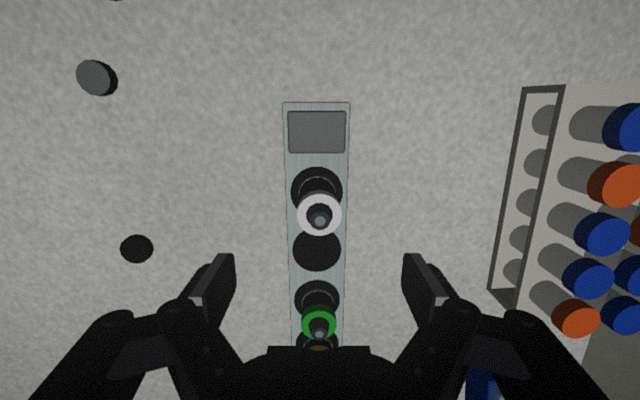

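White stands upright, with its ring at (319,215). Pad 3 is free at (317,250) and green stands at (319,323). Next is blue.

Call:
arm_command(
  series=[
    [1,[3.3,-3.1,0.1],0],
    [1,[3.3,-3.1,0.1],0],
    [1,[3.3,-3.1,0.1],0],
    [1,[3.3,-3.1,0.1],0],
    [1,[3.3,-3.1,0.1],0],
    [1,[0,0,0],0],
    [1,[0,0,0],0],
  ],
)

```text
time: 26.0
tcp_pos: [0.4758, 0.229, 0.1156]
orientation: [0.015, 0.721, 0.692, 0.005]
wrist_force: [-0.4, 0.1, 0.6]
opening: 0.0855
```

Run:
```python
from h import *
from cell import imaging,monitor
d=dict(np.load("w10.npz"))
for n,uv,z in [("padL",(291,190),.015),("padR",(342.5,190),.015),("padT",(317,167.5),.015),("ring",(319,215),.072),("lens",(320,221),.083),("pad3",(317,250),.015),("green ring",(319,323),.052),("green lens",(319.5,332),.063)]: print(n,ray(d,uv,z).round(4))
s=monitor.sense();goto(s,.48,.2295,.06,1.531)
d=imaging.snapshot("wrist"); np.savez("w11",**d); b=max(blobs(d["img"],"blue"),key=lambda q:q[0][4] if q[0][0]<420 else 0); print(b)
x,y=map(int,b[1]); x=max(x-80,0);y=max(y-60,0); print(x,y)
cv2.imwrite("pics/w11.png",cv2.resize(d["img"][y:y+120,x:x+160][...,::-1],None,fx=4,fy=4))
```

```text
padL [0.6088 0.0563 0.015 ]
padR [0.6577 0.0538 0.015 ]
padT [0.6343 0.0768 0.015 ]
ring [0.6329 0.0527 0.072 ]
lens [0.6331 0.0524 0.083 ]
pad3 [ 0.6307 -0.0092  0.015 ]
green ring [ 0.6289 -0.0682  0.052 ]
green lens [ 0.6289 -0.0686  0.063 ]
shift cm [0.15 0.26 5.57] turn -0.002 tcp [0.4758 0.229  0.1156] yaw 1.529 tilt [ 0.028 -0.016 -0.999] F [-0.4  0.1  0.6] open 0.0855 t 26.0
([299, 182, 44, 43, 991], [320.7, 201.9])
240 141
```

View pics/w11.png

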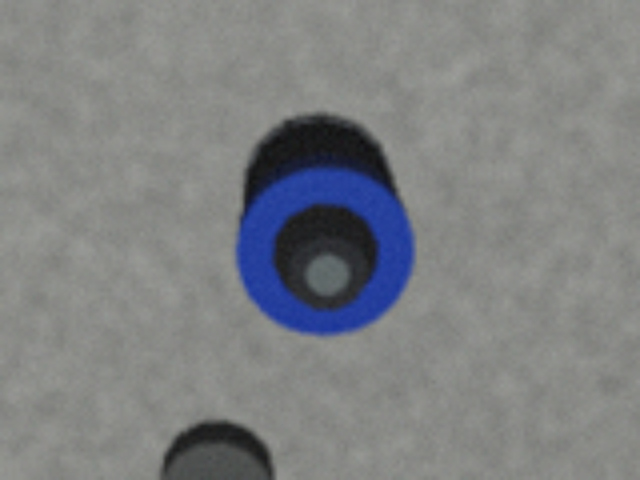

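The blue ring top is centred at pixel (321.5,203.5) and its lens at (322,209.5).

Run:
```python
from h import *
from cell import monitor
d=dict(np.load("w11.npz"));a=ray(d,(321.4,203.3),.047);b=ray(d,(321.9,209.3),.058);print(a,b)
goto(monitor.sense(),*((a+b)/2)[:2],.06)
```

```text
[0.48063785 0.23449402 0.047     ] [0.48055388 0.23376644 0.058     ]
shift cm [0.63 0.31 5.56] turn -0.083 tcp [0.4757 0.2288 0.1156] yaw 1.529 tilt [ 0.028 -0.016 -0.999] F [ 0.4  0.5 -0.3] open 0.0851 t 26.05
```

Call:
arm_command(
  series=[
    [1,[0.65,0.3,1.5],0],
    [1,[0,0,1.5],0],
    [1,[0,0,1.5],0],
    [1,[0,0,1],0],
    [1,[0,0,0],0],
  ],
)

```text
time: 26.68
tcp_pos: [0.4835, 0.2325, 0.0549]
orientation: [0.015, 0.723, 0.69, 0.004]
wrist_force: [-0.4, -0.8, -1.1]
opening: 0.0853
```

Call:
arm_command(
  series=[
    [1,[0.2,-0.4,1.2],0],
    [1,[0,0,1.2],0],
    [1,[0,0,0.8],0],
    [1,[0,0,0],0],
  ],
)

```text
time: 27.18
tcp_pos: [0.4806, 0.2343, 0.0208]
orientation: [0.015, 0.724, 0.69, 0.004]
wrist_force: [-0.3, -0.5, 0.0]
opening: 0.0856
```

Call:
arm_command(
  series=[
    [0.3,[0,0,0],0],
    [0,[0,0,0],0],
    [-0.4,[0,0,0],0],
    [-0.4,[0,0,0],0],
    [-0.4,[0,0,0],0],
    [-0.4,[0,0,0],0],
    [-0.4,[0,0,0],0],
  ],
)

```text
time: 28.05
tcp_pos: [0.481, 0.2344, 0.0218]
orientation: [0.015, 0.724, 0.69, 0.005]
wrist_force: [0.0, -0.3, 0.7]
opening: 0.0327
```

Call:
arm_command(
  series=[
    [-0.4,[0,0,-0.5],0],
    [-0.4,[0,0,-1],0],
    [-0.4,[0,0,-2],0],
    [-0.4,[0,0,-3],0],
    [-0.4,[0,0,-3.5],0],
    [-0.4,[0,0,0],0],
    [-0.4,[0,0,0],0],
  ],
)

```text
time: 28.92
tcp_pos: [0.4778, 0.236, 0.1272]
orientation: [0.016, 0.724, 0.69, 0.005]
wrist_force: [-0.4, 0.2, -1.5]
opening: 0.0333
```

Run:
```python
from h import *
from cell import monitor
goto(monitor.sense(),.6305,-.0088,.12,1.531)
```

```text
shift cm [-23.71  16.38   1.55] turn -0.008 tcp [0.4778 0.236  0.1272] yaw 1.523 tilt [ 0.029 -0.015 -0.999] F [-0.4  0.2 -1.5] open 0.0333 t 28.925
```

Call:
arm_command(
  series=[
    [-0.4,[-3.9,2.7,0.1],0],
    [-0.4,[-3.9,2.7,0.1],0],
    [-0.4,[-3.9,2.7,0.1],0],
    [-0.4,[-3.9,2.7,0.1],0],
    [-0.4,[-3.9,2.7,0.1],0],
    [-0.4,[-3.9,2.7,0.1],0],
    [-0.4,[0,0,0],0],
    [-0.4,[0,0,0],0],
  ],
)

```text
time: 29.92
tcp_pos: [0.6295, -0.0123, 0.1197]
orientation: [0.01, 0.723, 0.691, 0.0]
wrist_force: [-0.4, 0.5, -0.3]
opening: 0.0329
```

Run:
```python
from h import *
from cell import imaging,monitor
goto(monitor.sense(),.6305,-.0088,.06,1.531)
d=imaging.snapshot("wrist"); np.savez("w12",**d)
cv2.imwrite("pics/w12.png",d["img"][...,::-1])
```

```text
shift cm [ 0.43 -0.01  5.97] turn -0.006 tcp [ 0.6295 -0.0123  0.1197] yaw 1.525 tilt [ 0.014 -0.013 -1.   ] F [-0.4  0.5 -0.3] open 0.0329 t 29.925
```

View pics/w12.png

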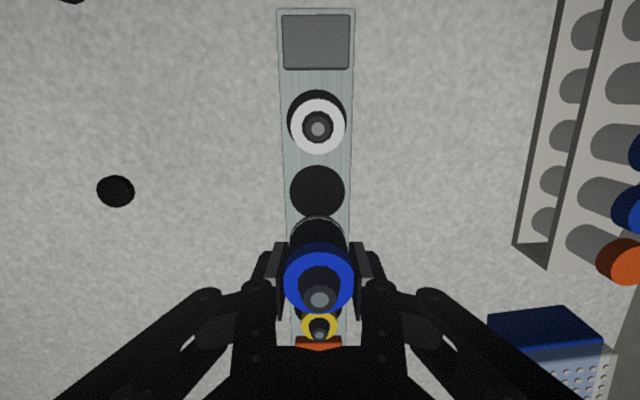

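Pad 3 is clear at (317,192), with white upright behind it. The held blue lens is at (319.5,299).

Run:
```python
from h import *
d=dict(np.load("w12.npz"))
for n,uv,z in [("pad3",(317.2,192),.015),("lens",(319.5,299),.156),("ring",(319,277.5),.145)]: print(n,ray(d,uv,z).round(4))
```

```text
pad3 [ 0.6305 -0.0088  0.015 ]
lens [ 0.6298 -0.0134  0.156 ]
ring [ 0.6299 -0.0098  0.145 ]
```

Call:
arm_command(
  series=[
    [-0.4,[0.45,0,1],0],
    [-0.4,[0,0,1.5],0],
    [-0.4,[0,0,1.5],0],
    [-0.4,[0,0,1],0],
    [-0.4,[0,0,0],0],
  ],
)

```text
time: 30.6
tcp_pos: [0.6288, -0.0053, 0.0651]
orientation: [0.008, 0.722, 0.692, -0.0]
wrist_force: [0.5, -0.1, -1.2]
opening: 0.0331
```

Call:
arm_command(
  series=[
    [-0.4,[-0.3,0.1,1],0],
    [-0.4,[0,0,0.9],0],
    [-0.4,[0,0,0.4],0],
    [-0.4,[0,0,0],0],
  ],
)

```text
time: 31.1
tcp_pos: [0.6304, -0.0092, 0.041]
orientation: [0.009, 0.722, 0.692, 0.0]
wrist_force: [-0.2, -0.5, -0.9]
opening: 0.0327
```

Call:
arm_command(
  series=[
    [-0.4,[0,0,0.15],0],
    [-0.4,[0,0,0.1],0],
    [-0.4,[0,0,0.1],0],
    [-0.4,[0,0,0],0],
  ],
)

```text
time: 31.6
tcp_pos: [0.6308, -0.0093, 0.038]
orientation: [0.01, 0.722, 0.692, 0.0]
wrist_force: [0.1, 1.6, -1.3]
opening: 0.0329
```

Call:
arm_command(
  series=[
    [-0.4,[0,0,0.1],0],
    [-0.4,[0,0,0.1],0],
  ],
)

```text
time: 31.85
tcp_pos: [0.631, -0.0093, 0.0367]
orientation: [0.01, 0.722, 0.692, 0.001]
wrist_force: [-4.4, 0.4, 8.9]
opening: 0.0335
```

Contact. Release, rise and retreat toward the robot, clear of the top camera's view of the row.

Call:
arm_command(
  series=[
    [-0.4,[0,0,0],0],
    [-0.15,[0,0,0],0],
    [-0.1,[0,0,0],0],
    [0,[0,0,0],0],
    [0.2,[0,0,0],0],
    [0.4,[0,0,0],0],
    [0.8,[0,0,0],0],
    [1,[0,0,-1],0],
    [1,[0,0,-2],0],
    [1,[0,0,-3],0],
    [1,[0,0,-4],0],
    [1,[0,0,-3],0],
    [1,[-2,-3,0],0],
    [1,[-2,-4,0],0],
    [1,[-2,-4,0],0],
    [1,[-2,-4,0],0],
    [1,[0,0,0],0],
    [1,[0,0,0],0],
  ],
)

```text
time: 34.1
tcp_pos: [0.4726, -0.083, 0.1768]
orientation: [0.015, 0.722, 0.692, 0.003]
wrist_force: [0.4, -0.7, -0.5]
opening: 0.0855
```

Run:
```python
from h import *
from cell import imaging,monitor
goto(monitor.sense(),.6305,-.0088,.06,1.531)
d=imaging.snapshot("wrist"); np.savez("w13",**d); t=imaging.snapshot("top"); np.savez("t13",**t)
a=cv2.resize(d["img"][:260,330:600],None,fx=2.1,fy=2.1); b=cv2.resize(t["img"][150:195,235:430],None,fx=3,fy=3)
o=np.zeros((a.shape[0],a.shape[1]+0,3),np.uint8); o[:]=a; c=cv2.resize(t["img"][115:200,235:430],(a.shape[1],int(85*a.shape[1]/195)))
o=np.vstack([o[:600-c.shape[0]] if a.shape[0]+c.shape[0]>600 else o,c]); print(o.shape,a.shape,c.shape)
cv2.imwrite("pics/f.png",o[...,::-1])
for n in("yellow","green","blue"): print(n,blobs(t["img"],n),blobs(d["img"],n))
```

```text
shift cm [ 8.26 15.17 11.94] turn -0.002 tcp [ 0.4726 -0.083   0.1768] yaw 1.529 tilt [ 0.025 -0.017 -1.   ] F [ 0.4 -0.7 -0.5] open 0.0855 t 34.1
(600, 567, 3) (546, 567, 3) (247, 567, 3)
yellow [([119, 34, 74, 50, 1203], [165.1, 67.4]), ([375, 160, 20, 19, 180], [385.2, 168.3])] [([442, 207, 36, 32, 553], [458.2, 221.5])]
green [([341, 158, 19, 19, 196], [349.4, 167.1])] [([459, 150, 36, 36, 589], [475.1, 166.9])]
blue [([60, 0, 57, 8, 260], [88.7, 2.4]), ([305, 13, 17, 17, 224], [313.2, 21.2]), ([327, 13, 17, 17, 223], [335.1, 20.6]), ([239, 15, 18, 19, 224], [247.2, 23.5]), ([261, 15, 17, 17, 226], [269.2, 22.7]), ([391, 31, 69, 41, 301], [415.7, 60.3]), ([306, 35, 17, 20, 238], [313.9, 43.9]), ([239, 37, 17, 20, 241], [247.2, 45.8]), ([283, 36, 18, 19, 240], [291.5, 44.4]), ([307, 156, 20, 20, 234], [316.5, 166.0])] [([472, 80, 45, 43, 867], [493.8, 100.7]), ([612, 244, 28, 87, 525], [624.7, 285.9])]
```

View pics/f.png

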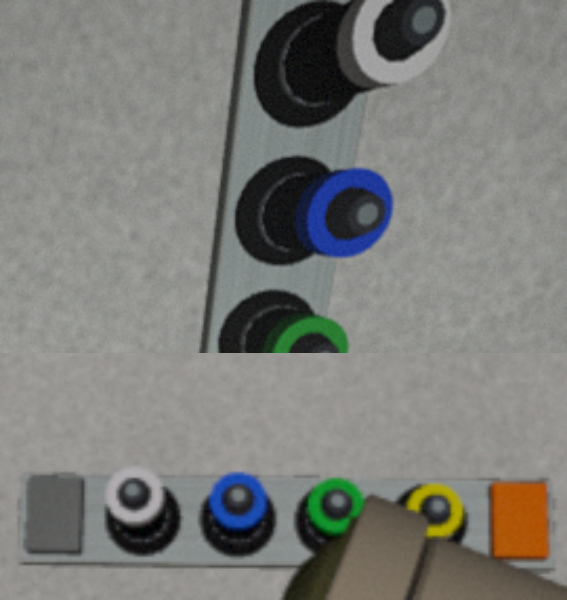

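All four stand upright in the order yellow, green, blue, white from the orange block. I'll check the numbers from the lens positions in the top view.

Run:
```python
from h import *
t=dict(np.load("t13.npz")); w=dict(np.load("w13.npz"))
P=dict(yellow=(.623,-.1332),green=(.6256,-.0712),blue=(.6282,-.0098),white=(.6304,.0518)); W=dict(yellow=(.6257,-.133),green=(.628,-.0707),blue=(.6306,-.0087),white=(.633,.053))
T=dict(yellow=(384.9,168.7,.053),green=(351.3,166.8,.063),blue=(316.8,164.9,.073),white=(281.1,162.8,.083))
B=dict(yellow=(442,207,36,32,.042),green=(459,150,36,36,.052),blue=(472,80,45,43,.062))
for c in T: print(c,"top-pad mm",((ray(t,T[c][:2],T[c][2])[:2]-P[c])*1e3).round(1))
for c,u in dict(blue=(330+367/2.1,213/2.1,.073),white=(330+424/2.1,20/2.1,.083)).items(): print(c,"wrist lens-pad",((ray(w,u[:2],u[2])[:2]-W[c])*1e3).round(1))
for c,(x,y,a,b,z) in B.items(): print(c,"wrist ring bbox-pad",((ray(w,(x+a/2-.5,y+b/2-.5),z)[:2]-W[c])*1e3).round(1))
```

```text
yellow top-pad mm [-1.1  2.1]
green top-pad mm [-1.2  0.8]
blue top-pad mm [-1.3  0.3]
white top-pad mm [-0.7  0.2]
blue wrist lens-pad [ 1.  -0.7]
white wrist lens-pad [1.2 0.1]
yellow wrist ring bbox-pad [-1.8  2. ]
green wrist ring bbox-pad [0.  1.3]
blue wrist ring bbox-pad [-1.3 -0.4]
```

```bash
python3 -c "
from cell import hand_in; print(hand_in())"
```

```text
the job is handed in; nothing more can be done
None
```

The four objectives stand upright on the rail in height order, with yellow next to the orange block, then green, blue and white farthest away. I handed the job in at about 34 s, with the gripper open and clear of everything.

- **Centring:** each objective is about 1 to 3 mm from its pad centre in the last top and wrist pictures. The margin before one crosses its pad's edge is 8 mm.
- **Camera disagreement:** the two cameras differ by 2 to 3 mm in x. I placed the objectives by the wrist view and compared each picture with pad positions in its own frame.
- **Least certain:** yellow (about 2–3 mm off) was partly hidden by the arm in the last top picture, and its ring reading is coarse. Right after I set it down, a closer wrist look put it within 1 mm.
- **Along the way:**
  - I regripped yellow once, lower on the barrel, before lifting it.
  - The tool drifted up to about 2.5° off vertical.
  - Setting white down, I pressed a little further after contact to confirm it was seated, and the wrist force peaked at 32 N. The others were set down with readings below 10 N.

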